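Sort the counted culture samples into rack, tote and tray

TASK

Sort the five samples standing about the bench: stand each of the two stoppered culture vials upright in a well of its own in the blue vial rack, stand each of the two screw-lid specimen pots upright in a bay of its own in the white two-bay tote, and lay the Petri dish flat in the shallow steel tray. Lower each one until it rests before letting go, do not drop it, and leave the small beaker and the dropper bottle where they stand.

Things in the scene. Friction and masses are not known exactly. Their poses are not given: they have to be found in the camera images.
- vial_1_mid (a point): Stoppered culture vial (one of two): clear round cylinder 28.4 mm in diameter and 95 mm tall with brown food in the bottom and a white stopper (27.6 mm in diameter) that stands 12 mm proud of its top, 107 mm overall; about 45 g. It stands upright and is best gripped round the clear wall, 75 to 85 mm above its foot. This point is on its axis, half-way up, 53.5 mm above its foot; z is up along the axis. The two vials are alike.
- vial_2_mid (a point): Stoppered culture vial (the other one): clear round cylinder 28.4 mm in diameter and 95 mm tall with brown food in the bottom and a white stopper (27.6 mm in diameter) that stands 12 mm proud of its top, 107 mm overall; about 45 g. It stands upright and is best gripped round the clear wall, 75 to 85 mm above its foot. This point is on its axis, half-way up, 53.5 mm above its foot; z is up along the axis. The two vials are alike.
- pot_1_mid (a point): Specimen pot (one of two): round clear pot 45 mm in diameter with a white screw lid 47 mm in diameter (the top 18 mm), 65 mm tall overall; about 70 g. It stands upright and is best gripped round the lid. This point is on its axis, half-way up, 32.5 mm above its foot; z is up. The two pots are alike.
- pot_2_mid (a point): Specimen pot (the other one): round clear pot 45 mm in diameter with a white screw lid 47 mm in diameter (the top 18 mm), 65 mm tall overall; about 70 g. It stands upright and is best gripped round the lid. This point is on its axis, half-way up, 32.5 mm above its foot; z is up. The two pots are alike.
- dish_mid (a point): Closed Petri dish with brown agar and a few pale colonies: flat round disc 60 mm in diameter and 16 mm tall, about 35 g, lying flat. Gripped across its diameter. This point is its centre, 8 mm above its underside; z is up.
- vial_rack: Blue plastic open-work vial rack, 150 mm long (its x) by 102 mm wide (its y) by 60 mm tall, firmly in place, empty: six square wells, 3 along x by 2 along y, each 45 mm wide between 3 mm bars, well centres at x = -48, 0, +48 mm and y = -24, +24 mm. Open from above; the wells' floor is 4 mm above the bench, the bars' top edge 60 mm. Origin at the centre of its underside, z up. It may be turned a little, and may stand left, middle or right.
- pot_tote: Low white plastic tote, 160 mm long (its x; 182 mm over the end grips) by 102 mm wide (its y) by 35 mm tall, firmly in place, empty: walls 4 mm thick and one cross wall at x = 0 make two bays, each 74 mm (x) by 94 mm (y), centres at x = -39 and +39 mm, y = 0. The bays' floor is 4 mm above the bench. Origin at the centre of its underside, z up. It may be turned a little, and may stand left, middle or right.
- steel_tray: Shallow stainless steel tray, 166 mm long (its x) by 110 mm wide (its y), firmly in place, empty: walls 3 mm thick with a rim 15 mm above the bench, one undivided flat floor 160 mm by 104 mm, 3 mm above the bench. Origin at the centre of its underside, z up. It may be turned a little, and may stand left, middle or right.
- beaker_mid (a point): Small empty glass beaker, 36 mm in diameter at the rim and 50 mm tall, standing among the samples; not to be disturbed. This point is on its axis, 25 mm above its foot.
- dropper_mid (a point): Small amber glass dropper bottle with black cap and rubber bulb, 31 mm in diameter and 68 mm tall, standing among the samples; not to be disturbed. This point is on its axis, 34 mm above its foot.

How it is judged:
By the outcome, as a careful person would: the job done as asked, in the order asked, and still so for the second after the job is handed in, with the robot touching nothing.
It also fails if it takes over 128 s, if anything falls off the work surface, if the arm or the gripper's body presses on something with over 40 N, if the wrist force passes 120 N, or if a joint passes its speed limit or range.

ROBOT

A 6-joint arm with a two-finger parallel gripper is mounted at the origin on the work surface. World frame = base frame: x ahead of the robot, y to its left, z up, the work surface at z = 0. Lengths are in m, angles in rad, forces in N, time in s.
With the tool pointing down it reaches from about 0.375 to 0.975 m from the base axis. Payload 3.8 kg.
Tool frame: the origin (TCP) lies midway between the tips of the shut fingers; the grasp point (between the pads) lies 19 mm behind it (bot.grip_point_offset is the z of the grasp point in the tool frame, in m); z points along the fingers, y is the line along which they close (so a half turn about z gives the same grasp; the last joint's range is limited). The gripper opens to 85 mm and grips with 20 to 120 N. Pads are 22 mm wide; open, the fingers measure 114 mm over their backs; the gripper's body (76 mm by 85 mm) begins 54 mm behind the grasp point. The pads swing forward as they close: fully open they stand 13 mm farther back than shut.
Start: joints at [1.211, 0.264, 1.604, -0, 1.274, -0.037], TCP at [0.214, 0.64, 0.211] pointing down, gripper open.
Joint ranges: [-2.63, 2.63], [-0.94, 2.18], [0.31, 2.57], [-1.31, 4.45], [0, 2.66], [-2.55, 2.55]. Speed limits (rad/s): [2.57, 2.57, 3.14, 3.14, 3.14, 3.14].

INTERFACE

Orientations are given as a rotation vector (axis times angle).
In Python, from workcell import sensors, optics, order, bot gives the robot as it stands.
- The arm moves only by the tool play_rows, never from a script. Its argument "commands" is a list of rows, each a list of 6 numbers: the shift along the tool's x, y, z in cm, then the turn, a rotation vector about the tool's x, y, z in rad. In form: [[dx, dy, dz, wx, wy, wz], ...]. A call has 1 to 5 rows; each row shifts and turns the commanded pose from where the row before left it, along the tool's axes as they then stand; what a row does not reach is not made up. A row lasts 1/12 s, in which the tool goes at most 41.7 mm and 7.16 degrees, less where a joint would pass 70% of its speed; a pose out of reach is approached as far as the arm can. A call with a gripper value outside its range is refused whole. "grip" is the closure, from 0 (fully open) to 1 (shut), set as the call begins (left out, the last holds). The fingers move at their own pace and stop on an object; "force" is the grip in N (left out, the last holds). Time passes only in rows, so rows that do not move let the fingers close. It gives the time, the measured TCP pose, the force, the opening and the grip force at its end, in the units of the state.
- sensors.read_state(): the state, without advancing time (a new reading comes with each control period).
- optics.read_camera(name): name is "scene" or "top"; returns the picture (420x560x3 uint8, red, green, blue); there is no depth.
- optics.camera_info(name): a dict with "mtx" (3x3 intrinsics, pixels), "R" (3x3) and "t" (3): a world point X has camera coordinates R X + t. Camera axes: x right, y down, z forward; pixel columns grow to the right and rows downward; lengths in m; the calibration is good to about 2 mm. A picture is of the moment at which its call begins. camera_info takes no time and is no camera call.
- order.finish_job(): hands the job in; it is judged then, once.
The state is a dict: "time": time; "q": joint angles; "joint_vel": joint speeds; "joint_torque": joint torques, N m; "tool_pos": TCP position; "tcp_rot": TCP orientation; "wrist_force": force on the tool from outside, world axes, zero at the start; "torque": the same for the moment, N m; "width": opening from 0.0 (shut) to 1.0 (fully open); "grip_force": force on a finger pad.
Only numpy, scipy, OpenCV 4.12 (cv2) and the standard library are available. Lean on these libraries where they do the work, as an engineer would, in place of code of your own. Each camera call takes 0.05 s, during which the arm holds its last target. There are 200 camera calls.

## Working session

There is one attempt and no reset: what is moved stays moved. The work goes in short steps, Python scripts to look and compute and a tool call to move; the robot and the scene stay as the last step left them, time stands still between calls to the robot, and variables do not carry over. Pictures are saved under pics/ and viewed, at most 14 in all, crops included, and the job is handed in when it is done.

Besides the shell and the picture viewer there is one more tool, called after "Emit:" in YAML: its name, and indented under it one key for each argument. play_rows: Moves the arm, as the interface text tells. Its arguments: {"type":"object","properties":{"commands":{"type":"array","items":{"type":"array","items":{"type":"number"}}},"grip":{"type":"number"},"force":{"type":"number"}},"required":["commands"]}

```bash
mkdir -p pics; ls
python3 - <<'E'
from workcell import sensors, optics, order, bot
import cv2,numpy as np
for n in ("scene","top"):
    im=optics.read_camera(n); cv2.imwrite(f"pics/{n}0.png",im[:,:,::-1])
    c=optics.camera_info(n); print(n,np.round(c["mtx"],1).tolist(),"pos",np.round(-c["R"].T@c["t"],3),np.round(c["R"],3).tolist())
s=sensors.read_state(); print(s, bot.grip_point_offset)
E
```

```text
pics
scene [[412.7, 0.0, 281.6], [0.0, 412.7, 214.2], [0.0, 0.0, 1.0]] pos [ 1.126 -0.236  0.547] [[0.39, 0.921, -0.014], [0.559, -0.249, -0.791], [-0.731, 0.301, -0.612]]
top [[380.0, 0.0, 277.8], [0.0, 380.0, 218.8], [0.0, 0.0, 1.0]] pos [0.364 0.016 0.99 ] [[-0.002, -1.0, 0.029], [-0.98, -0.003, -0.197], [0.197, -0.028, -0.98]]
{'time': 0.1, 'q': array([ 1.21109301e+00,  2.64705555e-01,  1.60523469e+00, -1.42260943e-06,
        1.27368973e+00, -3.69003092e-02]), 'joint_vel': array([-0.00052935, -0.00286451, -0.00158525,  0.00116363, -0.00017952,
       -0.00078214]), 'joint_torque': array([-8.54461564e-05, -5.16707003e+01, -3.68586874e+01,  1.48137502e-05,
        6.16684556e-03, -1.83486173e-05]), 'tool_pos': array([0.2138849 , 0.63948367, 0.20976934]), 'tcp_rot': array([-0.50479394, -3.10036519,  0.00313752]), 'wrist_force': array([ 0.0550075 ,  0.00985977, -0.35094794]), 'torque': array([ 0.07277356, -0.02113155, -0.03257081]), 'grip_force': 0.0, 'width': 1.0006624252788292} -0.0187
```

View pics/scene0.png

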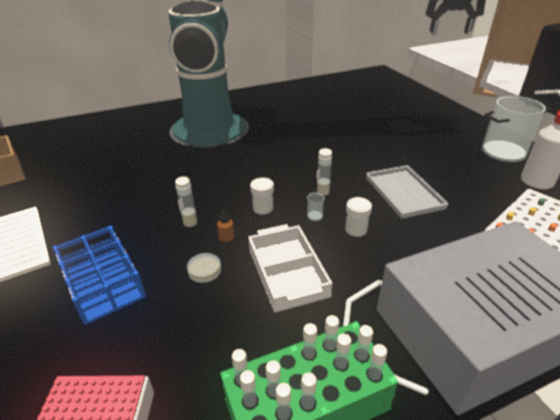

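View pics/top0.png

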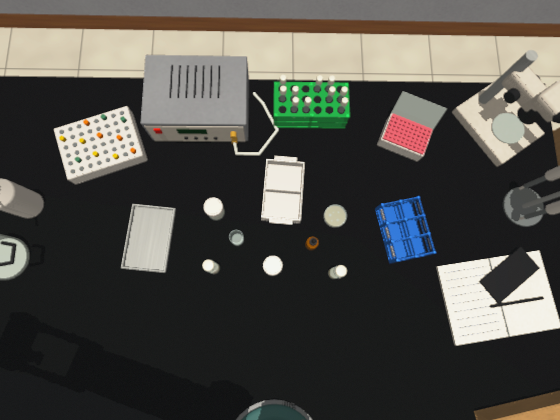

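The scene view shows every item: vials at about (186,200) and (324,172), pots at (262,196) and (357,216), and the dish at (204,267). In the top view, the vials are near (210,267) and (339,271), the pots (213,208) and (272,265), the dish (335,216), the beaker (237,238), the dropper (312,243), the tote (283,190), the tray (148,238) and the rack (405,230).

```bash
cat > h.py <<'E'
import cv2,numpy as np
from workcell import sensors, optics, order, bot
from scipy.spatial.transform import Rotation as Ro
def ray(n,uv,z):
    c=optics.camera_info(n);o=-c["R"].T@c["t"]
    d=c["R"].T@np.linalg.inv(c["mtx"])@np.array([uv[0],uv[1],1.])
    return o+d*(z-o[2])/d[2]
def proj(n,X):
    c=optics.camera_info(n);p=c["mtx"]@(c["R"]@np.array(X)+c["t"]);return p[:2]/p[2]
def blobs(m,amin=25):
    k,l,st,ce=cv2.connectedComponentsWithStats(m.astype(np.uint8))
    return [(l==i,st[i],ce[i]) for i in range(1,k) if st[i][4]>=amin]
E
python3 - <<'E'
from h import *
t=cv2.imread("pics/top0.png");s=cv2.imread("pics/scene0.png")
for n,im,roi in (("top",t,(190,190,365,290)),("scene",s,(160,140,380,290))):
    x0,y0,x1,y1=roi
    for th in (130,190):
        m=np.zeros(im.shape[:2],bool);m[y0:y1,x0:x1]=im[y0:y1,x0:x1].min(2)>th
        if n=="top": m[150:225,255:310]=0
        for b,st,ce in blobs(m,20): print(n,th,st.tolist(),np.round(ce,1), *[np.round(ray(n,ce,z)[:2],3) for z in (.016,.065,.107)])
def crop(im,x,y,w,h,f): return cv2.resize(im[y:y+h,x:x+w],None,fx=f,fy=f,interpolation=cv2.INTER_CUBIC)
a=crop(t,115,195,70,85,4);b=crop(t,252,150,62,85,4);c=crop(t,368,190,70,85,4)
cv2.imwrite("pics/c1.png",np.hstack([a,b,c])[:, :800])
b=crop(t,190,190,170,95,4.5); cv2.imwrite("pics/c2.png",b)
E
```

```text
top 130 [204, 197, 19, 19, 288] [212.8 206.3] [0.593 0.159] [0.581 0.151] [0.571 0.145]
top 130 [324, 205, 22, 21, 378] [334.8 215.1] [ 0.57  -0.162] [ 0.56  -0.153] [ 0.551 -0.145]
top 130 [232, 234, 11, 11, 102] [236.9 238.9] [0.507 0.094] [0.5  0.09] [0.493 0.087]
top 130 [263, 256, 20, 19, 305] [272.3 265. ] [0.44  0.003] [0.436 0.003] [0.433 0.004]
top 130 [202, 260, 16, 13, 153] [209.6 265.8] [0.437 0.162] [0.434 0.154] [0.431 0.148]
top 130 [330, 265, 17, 13, 167] [338.1 271.3] [ 0.424 -0.166] [ 0.421 -0.157] [ 0.418 -0.149]
top 190 [204, 198, 18, 17, 250] [212.5 206.1] [0.593 0.159] [0.582 0.152] [0.572 0.146]
top 190 [263, 256, 19, 19, 279] [272.2 264.8] [0.44  0.003] [0.436 0.004] [0.433 0.004]
top 190 [203, 260, 10, 11, 88] [207.6 264.8] [0.44  0.167] [0.436 0.159] [0.433 0.153]
top 190 [336, 265, 10, 11, 87] [340.6 270.4] [ 0.426 -0.172] [ 0.423 -0.163] [ 0.42  -0.154]
scene 130 [319, 148, 13, 17, 168] [324.9 155.7] [0.311 0.223] [0.386 0.181] [0.451 0.144]
scene 130 [367, 172, 13, 17, 102] [374.7 178.7] [0.455 0.279] [0.517 0.232] [0.57  0.191]
scene 130 [175, 177, 15, 1
[... 748 characters left out ...]
] [372.2 285.3] [0.738 0.09 ] [0.774 0.06 ] [0.804 0.034]
scene 190 [320, 149, 11, 6, 52] [325.1 151.7] [0.293 0.233] [0.37 0.19] [0.436 0.153]
scene 190 [176, 178, 12, 7, 67] [181.7 180.8] [ 0.277 -0.14 ] [ 0.355 -0.148] [ 0.423 -0.156]
scene 190 [251, 179, 22, 11, 197] [261.4 183.9] [0.367 0.028] [0.437 0.003] [ 0.497 -0.018]
scene 190 [347, 198, 24, 14, 252] [358.9 204.5] [0.528 0.192] [0.583 0.152] [0.631 0.118]
scene 190 [258, 225, 35, 11, 150] [273.2 229.9] [ 0.532 -0.01 ] [ 0.587 -0.031] [ 0.634 -0.048]
scene 190 [249, 226, 82, 64, 2030] [288.9 266.4] [ 0.639 -0.023] [ 0.684 -0.042] [ 0.723 -0.059]
scene 190 [364, 281, 16, 9, 53] [372.1 285.4] [0.738 0.089] [0.774 0.059] [0.805 0.034]
```

View pics/c1.png

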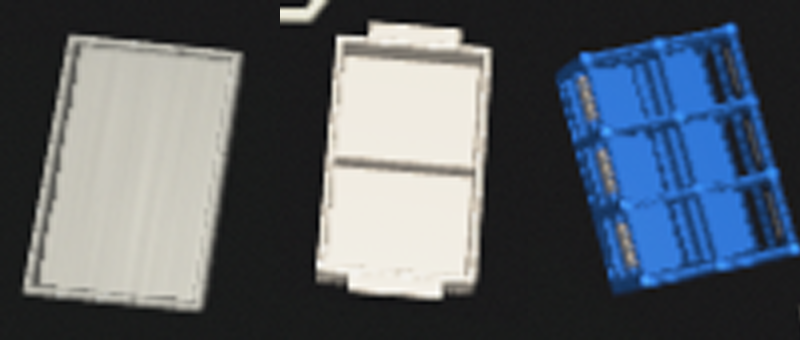

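View pics/c2.png

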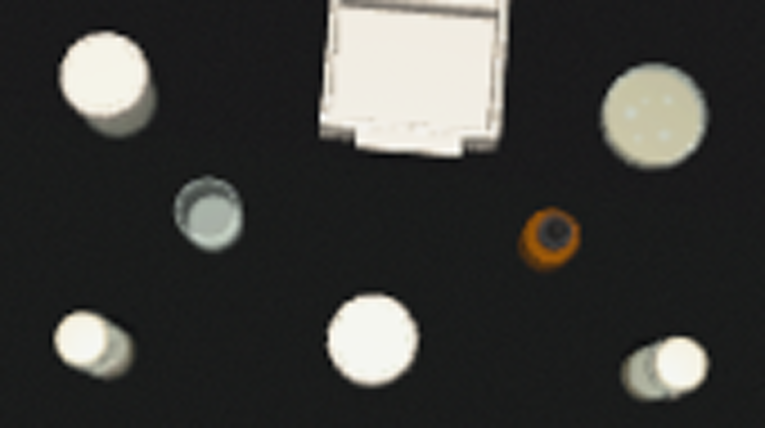

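The crops are clear. For the rack, the top-edge corners are at (587,60), (733,30), (648,282) and (797,250). For the tote, the rim is at (340,38), (492,50), (318,272) and (475,285). For the tray, the rim is at (70,36), (242,52), (24,294) and (204,310). The vial stoppers and pot lids stand well apart from each other.

Run:
```python
from h import *
P={"rack":(368,190,528,.06,[(587,60),(733,30),(648,282),(797,250)]),
"tote":(252,150,280,.035,[(340,38),(492,50),(318,272),(475,285)]),
"tray":(115,195,0,.015,[(70,36),(242,52),(24,294),(204,310)])}
for k,(ox,oy,px,z,c) in P.items():
    q=np.array([ray("top",(ox+(x-px)/4+-.4,oy+y/4-.4),z)[:2] for x,y in c])
    v=q[:2].mean(0)-q[2:].mean(0)
    d=lambda i,j:np.linalg.norm(q[i]-q[j]).round(3)
    ce=q.mean(0); u=v/np.linalg.norm(v); w=np.array([-u[1],u[0]])
    print(k,ce.round(3),"yaw",np.degrees(np.arctan2(v[1],v[0])).round(1),"sizes",d(0,1),d(2,3),d(0,2),d(1,3), q.round(3).tolist())
    if k=="rack":
        for i in(-1,0,1): print([(ce+u*.048*i+w*.024*j).round(3).tolist() for j in(-1,1)])
    if k=="tote": print([(ce+u*.039*i).round(3).tolist() for i in(-1,1)])
for px in((312.5,241),):print("dropper",ray("top",px,.068))
R=Ro.from_rotvec(sensors.read_state()["tcp_rot"]);print(R.as_matrix().round(3))
# turn to tool y=+Y, z down
T=np.array([[-1,0,0],[0,1,0],[0,0,-1.]]);print((R.inv()*Ro.from_matrix(T)).as_rotvec())
```

```text
rack [ 0.529 -0.338] yaw 11.9 sizes 0.097 0.097 0.144 0.144 [[0.589, -0.276], [0.609, -0.371], [0.448, -0.306], [0.468, -0.4]]
[[0.487, -0.372], [0.477, -0.325]]
[[0.533, -0.362], [0.524, -0.315]]
[[0.58, -0.352], [0.571, -0.305]]
tote [ 0.634 -0.025] yaw -4.9 sizes 0.101 0.101 0.159 0.159 [[0.717, 0.018], [0.71, -0.083], [0.559, 0.032], [0.551, -0.069]]
[[0.595, -0.022], [0.673, -0.029]]
tray [0.51 0.32] yaw -5.4 sizes 0.112 0.114 0.168 0.168 [[0.599, 0.368], [0.589, 0.257], [0.432, 0.385], [0.422, 0.272]]
dropper [ 0.49423688 -0.09528122  0.068     ]
[[-0.948  0.317 -0.001]
 [ 0.317  0.948 -0.002]
 [ 0.    -0.002 -1.   ]]
[-0.00200636 -0.00040177 -0.32280248]
```

Emit:
play_rows:
  commands:
    - [0, 0, 0, 0, 0, -0.108]
    - [0, 0, 0, 0, 0, -0.108]
    - [0, 0, 0, 0, 0, -0.107]
    - [-1.55, -3.45, 0, 0, 0, 0]
    - [-1.55, -3.45, 0, 0, 0, 0]
  grip: 0
  force: 30

```text
time: 0.52
tool_pos: [0.2445, 0.5711, 0.2097]
tcp_rot: [0.005, -3.141, 0.002]
wrist_force: [0.8, -1.1, -0.5]
width: 0.998
grip_force: 0.0
```

Emit:
play_rows:
  commands:
    - [-1.55, -3.45, 0, 0, 0, 0]
    - [-1.55, -3.45, 0, 0, 0, 0]
    - [-1.55, -3.45, 0, 0, 0, 0]
    - [-1.55, -3.45, 0, 0, 0, 0]
    - [-1.55, -3.45, 0, 0, 0, 0]

```text
time: 0.93
tool_pos: [0.3227, 0.3967, 0.2104]
tcp_rot: [0.001, -3.141, 0.001]
wrist_force: [-0.0, 0.3, 0.2]
width: 0.999
grip_force: 0.0
```

Emit:
play_rows:
  commands:
    - [-1.55, -3.45, 0, 0, 0, 0]
    - [-1.55, -3.45, 0, 0, 0, 0]
    - [-1.55, -3.45, 0, 0, 0, 0]
    - [-1.55, -3.45, 0, 0, 0, 0]
    - [0, 0, 0, 0, 0, 0]

```text
time: 1.35
tool_pos: [0.3864, 0.2552, 0.2106]
tcp_rot: [0.008, 3.141, -0.005]
wrist_force: [0.6, 0.5, 0.1]
width: 0.997
grip_force: 0.0
```

Emit:
play_rows:
  commands:
    - [-1.6, -3.37, 0, 0, 0, 0]
    - [-1.6, -3.37, 0, 0, 0, 0]
    - [-1.56, -3.38, 0, 0, 0, 0]
    - [0, 0, 3, 0, 0, 0]
    - [0, 0, 3, 0, 0, 0]

```text
time: 1.77
tool_pos: [0.4352, 0.1584, 0.1525]
tcp_rot: [0.006, 3.136, 0.003]
wrist_force: [0.3, -0.0, -1.1]
width: 0.999
grip_force: 0.0
```

Run:
```python
from h import *
ims=[optics.read_camera(n)[:,:,::-1] for n in("scene","top")]
a=cv2.resize(ims[0][90:250,240:420],None,fx=2.2,fy=2.2);b=cv2.resize(ims[1][210:370,140:320],None,fx=2.2,fy=2.2)
cv2.imwrite("pics/g1.png",np.hstack([a,b]))
s=sensors.read_state();print(s["tool_pos"],s["tcp_rot"])
```

```text
[0.4280192  0.15770901 0.14586237] [-2.27787811e-03 -3.13137569e+00  4.57054966e-03]
```

View pics/g1.png

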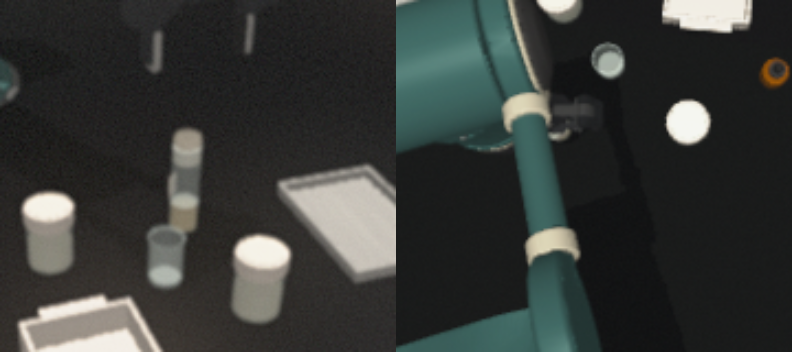

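The left half (scene) shows the open fingers straddling above vial 1, roughly centred over it. In the right half (top), the arm hides the vial.

Emit:
play_rows:
  commands:
    - [0, 0, 0, 0, 0, 0]
    - [0, 0, 0, 0, 0, 0]
    - [0, 0, 0, 0, 0, 0]

```text
time: 2.12
tool_pos: [0.4336, 0.1605, 0.153]
tcp_rot: [-0.002, 3.139, 0.002]
wrist_force: [-0.1, 0.4, 0.3]
width: 0.997
grip_force: 0.0
```

Run:
```python
from h import *
s=sensors.read_state();print(s["tool_pos"],s["tcp_rot"],s["q"],s["joint_vel"]); 
print(proj("scene",s["tool_pos"]))
```

```text
[0.43357529 0.1605129  0.15299306] [-2.20858617e-03  3.13850951e+00  1.50362469e-03] [ 3.00675508e-01 -1.02295082e-01  2.10859870e+00  5.16457482e-06
  1.13206152e+00 -1.27153042e+00] [ 0.00063802 -0.00393572 -0.00247749  0.00031667 -0.00213205 -0.00038047]
[329.0197947  131.16862089]
```

Emit:
play_rows:
  commands:
    - [-0.1, -0.7, 1.4, 0, 0, 0]
    - [0, 0, 3, 0, 0, 0]
    - [0, 0, 3, 0, 0, 0]
    - [0, 0, 2, 0, 0, 0]
    - [0, 0, 0, 0, 0, 0]

```text
time: 2.53
tool_pos: [0.4305, 0.1522, 0.0543]
tcp_rot: [0.002, -3.136, 0.003]
wrist_force: [-1.1, -0.5, 0.2]
width: 0.999
grip_force: 0.0
```

Emit:
play_rows:
  commands:
    - [0, 0, 0, 0, 0, 0]
    - [0, 0, 0, 0, 0, 0]
    - [0, 0, 0, 0, 0, 0]
    - [0, 0, 0, 0, 0, 0]
    - [0, 0, 0, 0, 0, 0]
  grip: 1
  force: 30

```text
time: 2.95
tool_pos: [0.4348, 0.153, 0.0587]
tcp_rot: [-0.0, 3.138, 0.002]
wrist_force: [0.6, -0.3, 6.7]
width: 0.32
grip_force: 29.0
```

Emit:
play_rows:
  commands:
    - [0, 0, 0, 0, 0, 0]
    - [0, 0, 0, 0, 0, 0]
    - [0, 0, 0, 0, 0, 0]
    - [0, 0, 0, 0, 0, 0]
    - [0, 0, 0, 0, 0, 0]

```text
time: 3.37
tool_pos: [0.435, 0.153, 0.0588]
tcp_rot: [-0.0, 3.138, 0.002]
wrist_force: [-0.6, 1.1, 5.9]
width: 0.318
grip_force: 29.5
```

Emit:
play_rows:
  commands:
    - [0, 0, -1.5, 0, 0, 0]
    - [0, 0, -3, 0, 0, 0]
    - [0, 0, -3.5, 0, 0, 0]
    - [0, 0, -3.5, 0, 0, 0]
    - [0, 0, -2.5, 0, 0, 0]

```text
time: 3.78
tool_pos: [0.4342, 0.1527, 0.2003]
tcp_rot: [-0.0, 3.138, 0.001]
wrist_force: [0.3, 0.5, 0.4]
width: 0.32
grip_force: 29.8
```

Emit:
play_rows:
  commands:
    - [-0.5, -1.5, 0, 0, 0, 0]
    - [-1, -3, 0, 0, 0, 0]
    - [-1, -3.5, 0, 0, 0, 0]
    - [-1, -3.5, 0, 0, 0, 0]
    - [-1, -3.5, 0, 0, 0, 0]

```text
time: 4.2
tool_pos: [0.4784, 0.0011, 0.1974]
tcp_rot: [-0.002, 3.141, -0.0]
wrist_force: [0.7, 0.2, -1.0]
width: 0.311
grip_force: 29.8
```

Emit:
play_rows:
  commands:
    - [-1, -3.5, 0, 0, 0, 0]
    - [-1, -3.5, 0, 0, 0, 0]
    - [-1, -3.5, 0, 0, 0, 0]
    - [-1, -3.5, 0, 0, 0, 0]
    - [-1, -3.5, 0, 0, 0, 0]

```text
time: 4.62
tool_pos: [0.5284, -0.1744, 0.197]
tcp_rot: [0.0, 3.142, 0.0]
wrist_force: [1.1, 0.1, 0.2]
width: 0.319
grip_force: 29.8
```

Emit:
play_rows:
  commands:
    - [-1, -3.5, 0, 0, 0, 0]
    - [-1, -3.5, 0, 0, 0, 0]
    - [-1, -3.5, 0, 0, 0, 0]
    - [-1, -3.5, 0, 0, 0, 0]
    - [-0.7, -2, 0, 0, 0, 0]

```text
time: 5.03
tool_pos: [0.5756, -0.3364, 0.1967]
tcp_rot: [0.003, 3.142, -0.002]
wrist_force: [0.2, -0.0, 0.1]
width: 0.316
grip_force: 29.8
```

Emit:
play_rows:
  commands:
    - [0, 0, 0, 0, 0, 0]
    - [0, 0, 0, 0, 0, 0]
    - [0, 0, 0, 0, 0, 0]
    - [0, 0, 0, 0, 0, 0]

```text
time: 5.37
tool_pos: [0.5751, -0.3312, 0.1968]
tcp_rot: [0.002, -3.141, -0.001]
wrist_force: [0.2, 0.0, -0.7]
width: 0.316
grip_force: 29.8
```

Run:
```python
from h import *
ims=[optics.read_camera(n)[:,:,::-1] for n in("scene","top")]
a=cv2.resize(ims[0][170:340,20:200],None,fx=2.2,fy=2.2);b=cv2.resize(ims[1][170:340,300:480],None,fx=2.2,fy=2.2)
cv2.imwrite("pics/g2.png",np.hstack([a,b]))
s=sensors.read_state();print(s["tool_pos"],s["q"],s["width"])
```

```text
[ 0.57527816 -0.33118473  0.19712461] [-5.59975051e-01  2.51566029e-01  1.64505159e+00  1.87334110e-04
  1.24519751e+00 -2.13232160e+00] 0.31781928939107407
```

View pics/g2.png

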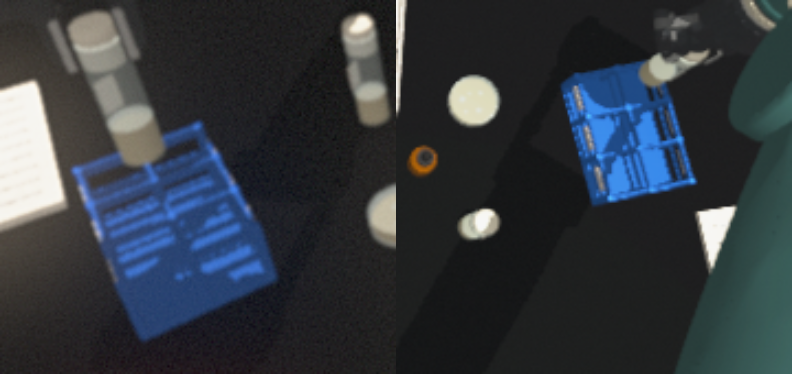

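Vial 1 is held over the far end of the rack. In the top view its foot is at about pixel (415,202). The TCP still has to go about 2 cm further in −y.

Run:
```python
from h import *
print(ray("top",(415.5,204),.14),proj("top",[.5753,-.3312,.138]),proj("top",[.58,-.352,.06]))
```

```text
[ 0.57124857 -0.32846592  0.14      ] [416.2032094  202.51683716] [412.32722876 208.09460965]
```

Emit:
play_rows:
  commands:
    - [-0.5, -2.1, 0, 0, 0, 0]
    - [0, 0, 0, 0, 0, 0]
    - [0, 0, 0, 0, 0, 0]
    - [0, 0, 0, 0, 0, 0]

```text
time: 5.8
tool_pos: [0.5803, -0.3526, 0.1971]
tcp_rot: [0.001, -3.141, -0.001]
wrist_force: [0.1, 1.0, -0.1]
width: 0.319
grip_force: 29.9
```

Emit:
play_rows:
  commands:
    - [0, 0, 2, 0, 0, 0]
    - [0, 0, 3, 0, 0, 0]
    - [0, 0, 3, 0, 0, 0]
    - [0, 0, 3, 0, 0, 0]
    - [0, 0, 1.5, 0, 0, 0]

```text
time: 6.22
tool_pos: [0.578, -0.351, 0.0677]
tcp_rot: [0.001, -3.137, -0.006]
wrist_force: [-0.1, 0.6, -1.5]
width: 0.318
grip_force: 29.9
```

Emit:
play_rows:
  commands:
    - [0, 0, 0.3, 0, 0, 0]
    - [0, 0, 0.2, 0, 0, 0]
    - [0, 0, 0.1, 0, 0, 0]
    - [0, 0, 0.1, 0, 0, 0]
    - [0, 0, 0, 0, 0, 0]

```text
time: 6.63
tool_pos: [0.5818, -0.3544, 0.0672]
tcp_rot: [-0.0, 3.139, -0.003]
wrist_force: [-0.3, 0.5, -1.5]
width: 0.316
grip_force: 29.9
```

Emit:
play_rows:
  commands:
    - [0, 0, 0.1, 0, 0, 0]
    - [0, 0, 0, 0, 0, 0]
    - [0, 0, 0.1, 0, 0, 0]
    - [0, 0, 0, 0, 0, 0]
    - [0, 0, 0, 0, 0, 0]

```text
time: 7.05
tool_pos: [0.5804, -0.3535, 0.063]
tcp_rot: [0.0, -3.142, -0.0]
wrist_force: [0.2, 0.8, -0.3]
width: 0.315
grip_force: 29.9
```

Emit:
play_rows:
  commands:
    - [0, 0, 0.1, 0, 0, 0]
    - [0, 0, 0, 0, 0, 0]
    - [0, 0, 0.1, 0, 0, 0]
    - [0, 0, 0, 0, 0, 0]
    - [0, 0, 0, 0, 0, 0]

```text
time: 7.47
tool_pos: [0.5812, -0.3538, 0.0629]
tcp_rot: [-0.0, 3.14, -0.001]
wrist_force: [-1.5, 1.4, 8.7]
width: 0.317
grip_force: 31.0
```

Emit:
play_rows:
  commands:
    - [0, 0, 0, 0, 0, 0]
    - [0, 0, 0, 0, 0, 0]
    - [0, 0, 0, 0, 0, 0]
    - [0, 0, 0, 0, 0, 0]
    - [0, 0, 0, 0, 0, 0]
  grip: 0.4

```text
time: 7.88
tool_pos: [0.5801, -0.3534, 0.0605]
tcp_rot: [0.0, -3.141, -0.001]
wrist_force: [0.1, -0.5, -0.1]
width: 0.599
grip_force: 0.0
```

Emit:
play_rows:
  commands:
    - [0, 0, -1, 0, 0, 0]
    - [0, 0, -2, 0, 0, 0]
    - [0, 0, -3, 0, 0, 0]
    - [0, 0, -3, 0, 0, 0]
    - [0, 0, -2, 0, 0, 0]

```text
time: 8.3
tool_pos: [0.5815, -0.3542, 0.175]
tcp_rot: [-0.0, 3.138, -0.003]
wrist_force: [0.4, -1.3, 0.8]
width: 0.601
grip_force: 0.0
```

Emit:
play_rows:
  commands:
    - [0, 0, -1, 0, 0, 0]
    - [2.2, 2.8, 0, 0, 0, 0]
    - [2.2, 2.8, 0, 0, 0, 0]
    - [2.2, 2.8, 0, 0, 0, 0]
    - [2.2, 2.8, 0, 0, 0, 0]

```text
time: 8.72
tool_pos: [0.4909, -0.2403, 0.1802]
tcp_rot: [-0.001, -3.14, -0.001]
wrist_force: [-0.2, 0.7, -0.3]
width: 0.601
grip_force: 0.0
```

Emit:
play_rows:
  commands:
    - [2.2, 2.8, 0, 0, 0, 0]
    - [2.2, 2.8, 0, 0, 0, 0]
    - [2.2, 2.8, 0, 0, 0, 0]
    - [0, 0, 0, 0, 0, 0]
    - [0, 0, 0, 0, 0, 0]
  grip: 0

```text
time: 9.13
tool_pos: [0.425, -0.1562, 0.1805]
tcp_rot: [0.003, -3.141, -0.0]
wrist_force: [-0.2, 0.2, 0.2]
width: 0.999
grip_force: 0.0
```

Emit:
play_rows:
  commands:
    - [0, 0, 0, 0, 0, 0]
    - [0, 0, 0, 0, 0, 0]
    - [0, 0, 0, 0, 0, 0]

```text
time: 9.38
tool_pos: [0.4272, -0.1584, 0.1812]
tcp_rot: [0.001, 3.141, -0.0]
wrist_force: [-0.2, -0.7, -0.7]
width: 0.999
grip_force: 0.0
```

Run:
```python
from h import *
ims=[optics.read_camera(n)[:,:,::-1] for n in("scene","top")]
a=cv2.resize(ims[0][120:330,40:220],None,fx=2.2,fy=2.2);b=cv2.resize(ims[1][170:380,290:470],None,fx=2.2,fy=2.2)
cv2.imwrite("pics/g3.png",np.hstack([a,b]))
s=sensors.read_state();print(s["tool_pos"],s["q"],s["width"])
```

```text
[ 0.42697229 -0.15825537  0.18093948] [-4.09576284e-01 -1.39334178e-01  2.08743493e+00 -1.07593808e-04
  1.19368761e+00 -1.97978195e+00] 0.9971026040565006
```

View pics/g3.png

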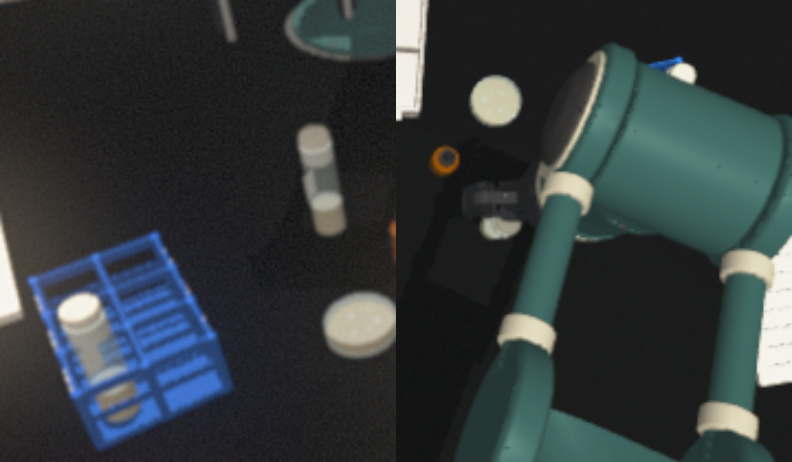

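Vial 1 stands upright in the corner well of the rack, and vial 2 is below the open gripper.

Emit:
play_rows:
  commands:
    - [0.55, 0.3, 1, 0, 0, 0]
    - [0, 0, 3, 0, 0, 0]
    - [0, 0, 3.5, 0, 0, 0]
    - [0, 0, 3.2, 0, 0, 0]
    - [0, 0, 1.5, 0, 0, 0]

```text
time: 9.9
tool_pos: [0.4171, -0.1531, 0.0542]
tcp_rot: [-0.0, -3.135, -0.004]
wrist_force: [-0.5, 0.4, 0.3]
width: 1.002
grip_force: 0.0
```

Emit:
play_rows:
  commands:
    - [0, 0, 0, 0, 0, 0]
    - [0, 0, 0, 0, 0, 0]
    - [0, 0, 0, 0, 0, 0]

```text
time: 10.15
tool_pos: [0.4217, -0.1549, 0.0598]
tcp_rot: [-0.0, 3.14, -0.001]
wrist_force: [0.4, 0.1, 0.3]
width: 1.003
grip_force: 0.0
```

Emit:
play_rows:
  commands:
    - [0, 0, 0, 0, 0, 0]
    - [0, 0, 0, 0, 0, 0]
    - [0, 0, 0, 0, 0, 0]
    - [0, 0, 0, 0, 0, 0]
    - [0, 0, 0, 0, 0, 0]
  grip: 1

```text
time: 10.57
tool_pos: [0.4214, -0.1548, 0.0597]
tcp_rot: [-0.0, 3.14, -0.001]
wrist_force: [0.2, 0.6, 4.6]
width: 0.319
grip_force: 29.3
```

Emit:
play_rows:
  commands:
    - [0, 0, 0, 0, 0, 0]
    - [0, 0, 0, 0, 0, 0]
    - [0, 0, 0, 0, 0, 0]

```text
time: 10.82
tool_pos: [0.4216, -0.1549, 0.0598]
tcp_rot: [-0.0, 3.14, -0.001]
wrist_force: [-0.5, 0.3, 5.6]
width: 0.317
grip_force: 29.7
```

Emit:
play_rows:
  commands:
    - [0, 0, -1.5, 0, 0, 0]
    - [0, 0, -3, 0, 0, 0]
    - [0, 0, -3.5, 0, 0, 0]
    - [0, 0, -3.5, 0, 0, 0]
    - [0, 0, -2.5, 0, 0, 0]

```text
time: 11.23
tool_pos: [0.4213, -0.1547, 0.2015]
tcp_rot: [-0.0, 3.14, -0.001]
wrist_force: [1.0, -0.4, -0.3]
width: 0.319
grip_force: 29.7
```

Emit:
play_rows:
  commands:
    - [-1, -3, 0, 0, 0, 0]
    - [-1.1, -3.4, 0, 0, 0, 0]
    - [-1.1, -3.4, 0, 0, 0, 0]
    - [-1.1, -3.4, 0, 0, 0, 0]
    - [-1.1, -3.4, 0, 0, 0, 0]

```text
time: 11.65
tool_pos: [0.4749, -0.3217, 0.1983]
tcp_rot: [0.001, -3.141, -0.001]
wrist_force: [0.1, 0.5, -0.7]
width: 0.318
grip_force: 29.7
```

Emit:
play_rows:
  commands:
    - [-0.1, -0.5, 0, 0, 0, 0]
    - [0, 0, 0, 0, 0, 0]
    - [0, 0, 0, 0, 0, 0]
    - [0, 0, 0, 0, 0, 0]
    - [0, 0, 0, 0, 0, 0]

```text
time: 12.07
tool_pos: [0.4755, -0.324, 0.1987]
tcp_rot: [0.002, -3.141, -0.001]
wrist_force: [-0.4, -0.1, -1.0]
width: 0.317
grip_force: 29.8
```

Emit:
play_rows:
  commands:
    - [-0.2, -0.2, 2, 0, 0, 0]
    - [0, 0, 3, 0, 0, 0]
    - [0, 0, 3, 0, 0, 0]
    - [0, 0, 3, 0, 0, 0]
    - [0, 0, 1.5, 0, 0, 0]

```text
time: 12.48
tool_pos: [0.4756, -0.3245, 0.0704]
tcp_rot: [0.002, -3.138, -0.005]
wrist_force: [-0.3, 1.0, -1.0]
width: 0.313
grip_force: 29.8
```

Emit:
play_rows:
  commands:
    - [0, 0, 0.2, 0, 0, 0]
    - [0, 0, 0.2, 0, 0, 0]
    - [0, 0, 0.2, 0, 0, 0]
    - [0, 0, 0.1, 0, 0, 0]
    - [0, 0, 0, 0, 0, 0]

```text
time: 12.9
tool_pos: [0.479, -0.3281, 0.0687]
tcp_rot: [-0.001, 3.139, -0.003]
wrist_force: [0.9, 0.5, 0.2]
width: 0.313
grip_force: 29.8
```

Emit:
play_rows:
  commands:
    - [0, 0, 0.1, 0, 0, 0]
    - [0, 0, 0, 0, 0, 0]
    - [0, 0, 0.1, 0, 0, 0]
    - [0, 0, 0, 0, 0, 0]
    - [0, 0, 0, 0, 0, 0]

```text
time: 13.32
tool_pos: [0.4778, -0.3275, 0.065]
tcp_rot: [0.0, -3.142, -0.0]
wrist_force: [0.6, -0.4, -0.0]
width: 0.314
grip_force: 29.8
```

Emit:
play_rows:
  commands:
    - [0, 0, 0.1, 0, 0, 0]
    - [0, 0, 0, 0, 0, 0]
    - [0, 0, 0.1, 0, 0, 0]
    - [0, 0, 0, 0, 0, 0]
    - [0, 0, 0, 0, 0, 0]

```text
time: 13.73
tool_pos: [0.4783, -0.3278, 0.0638]
tcp_rot: [-0.0, 3.141, -0.001]
wrist_force: [-0.4, 0.8, 5.0]
width: 0.315
grip_force: 30.1
```

Emit:
play_rows:
  commands:
    - [0, 0, 0, 0, 0, 0]
    - [0, 0, 0, 0, 0, 0]
    - [0, 0, 0, 0, 0, 0]
    - [0, 0, 0, 0, 0, 0]
    - [0, 0, 0, 0, 0, 0]
  grip: 0.4

```text
time: 14.15
tool_pos: [0.4777, -0.3274, 0.0626]
tcp_rot: [0.0, -3.141, -0.0]
wrist_force: [-0.3, 0.1, -0.1]
width: 0.601
grip_force: 0.0
```

Emit:
play_rows:
  commands:
    - [0, 0, -1, 0, 0, 0]
    - [0, 0, -2, 0, 0, 0]
    - [0, 0, -3, 0, 0, 0]
    - [0, 0, -3, 0, 0, 0]
    - [0, 0, -2, 0, 0, 0]

```text
time: 14.57
tool_pos: [0.479, -0.3283, 0.1768]
tcp_rot: [-0.0, 3.139, -0.004]
wrist_force: [0.9, -0.8, -0.0]
width: 0.602
grip_force: 0.0
```

Emit:
play_rows:
  commands:
    - [0.4, 3, 0, 0, 0, 0]
    - [0.5, 3.7, 0, 0, 0, 0]
    - [0.5, 3.7, 0, 0, 0, 0]
    - [0.5, 3.7, 0, 0, 0, 0]
    - [0.5, 3.7, 0, 0, 0, 0]

```text
time: 14.98
tool_pos: [0.4535, -0.1482, 0.1738]
tcp_rot: [0.001, 3.141, -0.0]
wrist_force: [1.4, 0.2, -0.1]
width: 0.6
grip_force: 0.0
```

Emit:
play_rows:
  commands:
    - [0.5, 3.7, 0, 0, 0, 0]
    - [0.5, 3.7, 0, 0, 0, 0]
    - [0.5, 3.7, 0, 0, 0, 0]
    - [0.4, 3.5, 0, 0, 0, 0]
    - [0, 0, 0, 0, 0, 0]
  grip: 0

```text
time: 15.4
tool_pos: [0.4338, 0.0016, 0.1737]
tcp_rot: [-0.008, 3.141, 0.004]
wrist_force: [0.0, -0.5, 0.1]
width: 1.002
grip_force: 0.0
```

Emit:
play_rows:
  commands:
    - [0, 0, 2, 0, 0, 0]
    - [0, 0, 2, 0, 0, 0]
    - [0, 0, 2, 0, 0, 0]
    - [0, 0, 0, 0, 0, 0]
    - [0, 0, 0, 0, 0, 0]

```text
time: 15.82
tool_pos: [0.4339, -0.0038, 0.1126]
tcp_rot: [0.0, -3.139, -0.0]
wrist_force: [0.0, 0.4, 0.0]
width: 1.004
grip_force: 0.0
```

Emit:
play_rows:
  commands:
    - [0, 0, 0, 0, 0, 0]
    - [0, 0, 0, 0, 0, 0]

```text
time: 15.98
tool_pos: [0.4363, -0.0039, 0.1147]
tcp_rot: [0.0, 3.139, -0.0]
wrist_force: [-0.1, -0.6, 1.1]
width: 1.0
grip_force: 0.0
```

Run:
```python
from h import *
im=optics.read_camera("scene")[:,:,::-1]
cv2.imwrite("pics/g4.png",cv2.resize(im[120:340,40:340],None,fx=2.4,fy=2.4))
s=sensors.read_state();print(s["tool_pos"],s["q"],s["width"])
```

```text
[ 0.43625893 -0.00387231  0.11466378] [-6.59486844e-02 -1.15313750e-01  2.19633231e+00 -4.37973008e-05
  1.05765869e+00 -1.63651821e+00] 0.9976444455552705
```

View pics/g4.png

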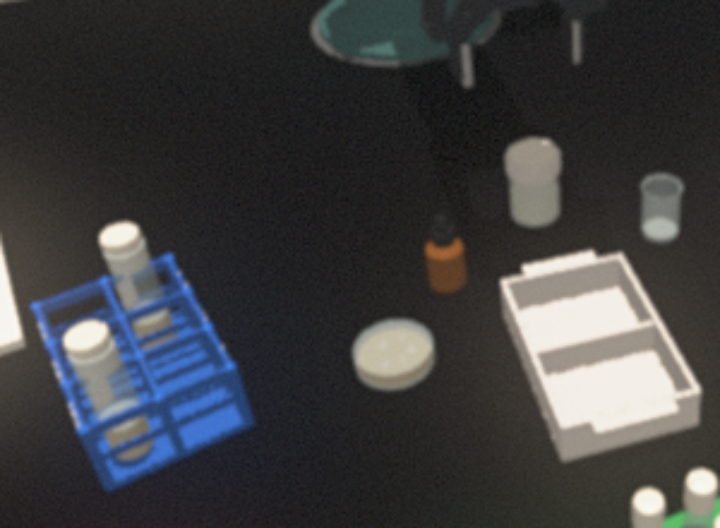

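Both vials stand upright in separate wells of the rack. The gripper is above pot 2, and the dropper and beaker have not been touched.

Emit:
play_rows:
  commands:
    - [0, 0.75, 0.6, 0, 0, 0]
    - [0, 0, 2.5, 0, 0, 0]
    - [0, 0, 3, 0, 0, 0]
    - [0, 0, 2, 0, 0, 0]
    - [0, 0, 0, 0, 0, 0]

```text
time: 16.45
tool_pos: [0.4308, 0.0046, 0.0281]
tcp_rot: [0.0, -3.134, -0.001]
wrist_force: [-1.0, -0.0, 0.2]
width: 0.999
grip_force: 0.0
```

Emit:
play_rows:
  commands:
    - [0, 0, 0, 0, 0, 0]
    - [0, 0, 0, 0, 0, 0]
    - [0, 0, 0, 0, 0, 0]

```text
time: 16.7
tool_pos: [0.4367, 0.004, 0.0338]
tcp_rot: [-0.0, 3.138, -0.0]
wrist_force: [0.4, 0.1, 0.0]
width: 1.0
grip_force: 0.0
```

Emit:
play_rows:
  commands:
    - [0, 0, 0, 0, 0, 0]
    - [0, 0, 0, 0, 0, 0]
    - [0, 0, 0, 0, 0, 0]
    - [0, 0, 0, 0, 0, 0]
    - [0, 0, 0, 0, 0, 0]
  grip: 1

```text
time: 17.12
tool_pos: [0.4357, 0.0039, 0.033]
tcp_rot: [-0.0, 3.14, -0.0]
wrist_force: [-1.3, -0.5, 6.1]
width: 0.531
grip_force: 30.2
```

Emit:
play_rows:
  commands:
    - [0, 0, 0, 0, 0, 0]
    - [0, 0, 0, 0, 0, 0]
    - [0, 0, 0, 0, 0, 0]

```text
time: 17.37
tool_pos: [0.4357, 0.0039, 0.033]
tcp_rot: [-0.0, 3.14, -0.0]
wrist_force: [-2.2, 0.1, 5.6]
width: 0.533
grip_force: 30.2
```

Emit:
play_rows:
  commands:
    - [0, 0, -1, 0, 0, 0]
    - [0, 0, -2.5, 0, 0, 0]
    - [0, 0, -3, 0, 0, 0]
    - [0, 0, -2.5, 0, 0, 0]
    - [0, 0, -1, 0, 0, 0]

```text
time: 17.78
tool_pos: [0.4372, 0.0039, 0.1361]
tcp_rot: [-0.0, 3.135, -0.0]
wrist_force: [0.7, -0.1, -0.3]
width: 0.531
grip_force: 31.2
```

Emit:
play_rows:
  commands:
    - [-2.9, -0.5, 0, 0, 0, 0]
    - [-3.3, -0.5, 0, 0, 0, 0]
    - [-3.3, -0.5, 0, 0, 0, 0]
    - [-3.3, -0.5, 0, 0, 0, 0]
    - [-3.1, -0.6, 0, 0, 0, 0]

```text
time: 18.2
tool_pos: [0.5949, -0.0221, 0.1311]
tcp_rot: [0.0, -3.141, -0.0]
wrist_force: [-0.5, 0.5, 0.1]
width: 0.53
grip_force: 31.2
```

Emit:
play_rows:
  commands:
    - [0, 0, 0, 0, 0, 0]
    - [0, 0, 0, 0, 0, 0]
    - [0, 0, 0, 0, 0, 0]
    - [0, 0, 0, 0, 0, 0]

```text
time: 18.53
tool_pos: [0.5922, -0.0217, 0.1312]
tcp_rot: [0.0, -3.139, -0.0]
wrist_force: [-0.2, 1.0, -1.7]
width: 0.531
grip_force: 31.1
```

Emit:
play_rows:
  commands:
    - [-0.3, 0, 1.5, 0, 0, 0]
    - [0, 0, 2.5, 0, 0, 0]
    - [0, 0, 2.5, 0, 0, 0]
    - [0, 0, 1.5, 0, 0, 0]
    - [0, 0, 0.5, 0, 0, 0]

```text
time: 18.95
tool_pos: [0.5928, -0.0215, 0.0439]
tcp_rot: [0.001, -3.136, -0.001]
wrist_force: [0.3, -0.0, -0.7]
width: 0.533
grip_force: 31.2
```

Emit:
play_rows:
  commands:
    - [0, 0, 0.1, 0, 0, 0]
    - [0, 0, 0.1, 0, 0, 0]
    - [0, 0, 0.1, 0, 0, 0]
    - [0, 0, 0.1, 0, 0, 0]
    - [0, 0, 0, 0, 0, 0]

```text
time: 19.37
tool_pos: [0.5977, -0.022, 0.0442]
tcp_rot: [-0.0, 3.14, -0.0]
wrist_force: [0.2, -0.0, -1.3]
width: 0.531
grip_force: 31.2
```

Emit:
play_rows:
  commands:
    - [0, 0, 0.1, 0, 0, 0]
    - [0, 0, 0.1, 0, 0, 0]
    - [0, 0, 0.1, 0, 0, 0]
    - [0, 0, 0, 0, 0, 0]
    - [0, 0, 0, 0, 0, 0]

```text
time: 19.78
tool_pos: [0.5967, -0.022, 0.0398]
tcp_rot: [0.0, -3.141, -0.0]
wrist_force: [-0.2, 0.5, -1.3]
width: 0.532
grip_force: 31.2
```

Emit:
play_rows:
  commands:
    - [0, 0, 0.1, 0, 0, 0]
    - [0, 0, 0, 0, 0, 0]
    - [0, 0, 0.1, 0, 0, 0]
    - [0, 0, 0, 0, 0, 0]
    - [0, 0, 0, 0, 0, 0]

```text
time: 20.2
tool_pos: [0.5968, -0.022, 0.0379]
tcp_rot: [0.0, -3.141, -0.0]
wrist_force: [-0.3, 0.5, -0.1]
width: 0.531
grip_force: 31.2
```

Emit:
play_rows:
  commands:
    - [0, 0, 0.1, 0, 0, 0]
    - [0, 0, 0, 0, 0, 0]
    - [0, 0, 0, 0, 0, 0]

```text
time: 20.45
tool_pos: [0.597, -0.022, 0.0371]
tcp_rot: [-0.0, 3.141, -0.0]
wrist_force: [0.4, -0.4, -0.2]
width: 0.533
grip_force: 31.2
```

Emit:
play_rows:
  commands:
    - [0, 0, 0.05, 0, 0, 0]
    - [0, 0, 0, 0, 0, 0]
    - [0, 0, 0.05, 0, 0, 0]
    - [0, 0, 0, 0, 0, 0]

```text
time: 20.78
tool_pos: [0.5974, -0.022, 0.0371]
tcp_rot: [-0.0, 3.141, -0.0]
wrist_force: [-3.3, 0.4, 6.2]
width: 0.533
grip_force: 31.8
```

Emit:
play_rows:
  commands:
    - [0, 0, 0, 0, 0, 0]
    - [0, 0, 0, 0, 0, 0]
    - [0, 0, 0, 0, 0, 0]
    - [0, 0, 0, 0, 0, 0]
  grip: 0.2

```text
time: 21.12
tool_pos: [0.5965, -0.0219, 0.0355]
tcp_rot: [0.0, -3.141, -0.0]
wrist_force: [0.3, 0.5, -0.3]
width: 0.801
grip_force: 0.0
```

Emit:
play_rows:
  commands:
    - [0, 0, -1, 0, 0, 0]
    - [0, 0, -2.5, 0, 0, 0]
    - [0, 0, -3, 0, 0, 0]
    - [0, 0, -2.5, 0, 0, 0]
    - [0, 0, -1, 0, 0, 0]

```text
time: 21.53
tool_pos: [0.5997, -0.0222, 0.1411]
tcp_rot: [-0.0, 3.135, -0.001]
wrist_force: [0.2, -0.4, -0.3]
width: 0.797
grip_force: 0.0
```

Emit:
play_rows:
  commands:
    - [0.3, 3.3, 0, 0, 0, 0]
    - [0.3, 3.6, 0, 0, 0, 0]
    - [0.3, 3.6, 0, 0, 0, 0]
    - [0.3, 3.6, 0, 0, 0, 0]
    - [0.3, 3.3, 0, 0, 0, 0]
  grip: 0

```text
time: 21.95
tool_pos: [0.5811, 0.1537, 0.1357]
tcp_rot: [-0.0, -3.141, -0.0]
wrist_force: [0.0, -1.5, -0.7]
width: 1.0
grip_force: 0.0
```

Emit:
play_rows:
  commands:
    - [0, 0, 0, 0, 0, 0]
    - [0, 0, 0, 0, 0, 0]
    - [0, 0, 0, 0, 0, 0]
    - [0, 0, 0, 0, 0, 0]

```text
time: 22.28
tool_pos: [0.5817, 0.1509, 0.1356]
tcp_rot: [-0.001, -3.141, 0.001]
wrist_force: [0.5, -0.2, -0.6]
width: 1.004
grip_force: 0.0
```

Next I lower onto pot 1 at about (0.582, 0.152), a 10.2 cm descent.

Emit:
play_rows:
  commands:
    - [-0.05, 0.1, 1.5, 0, 0, 0]
    - [0, 0, 3, 0, 0, 0]
    - [0, 0, 3, 0, 0, 0]
    - [0, 0, 1.7, 0, 0, 0]
    - [0, 0, 1, 0, 0, 0]

```text
time: 22.7
tool_pos: [0.5802, 0.1508, 0.0308]
tcp_rot: [-0.003, -3.137, 0.002]
wrist_force: [-0.2, -0.2, 0.3]
width: 1.004
grip_force: 0.0
```

Emit:
play_rows:
  commands:
    - [0, 0, 0, 0, 0, 0]
    - [0, 0, 0, 0, 0, 0]
    - [0, 0, 0, 0, 0, 0]
    - [0, 0, 0, 0, 0, 0]

```text
time: 23.03
tool_pos: [0.5841, 0.1531, 0.036]
tcp_rot: [0.0, 3.138, 0.001]
wrist_force: [-0.5, 0.2, 0.3]
width: 1.0
grip_force: 0.0
```

Emit:
play_rows:
  commands:
    - [0, 0, 0, 0, 0, 0]
    - [0, 0, 0, 0, 0, 0]
    - [0, 0, 0, 0, 0, 0]
    - [0, 0, 0, 0, 0, 0]
    - [0, 0, 0, 0, 0, 0]
  grip: 1

```text
time: 23.45
tool_pos: [0.583, 0.1532, 0.035]
tcp_rot: [-0.001, 3.14, 0.0]
wrist_force: [-1.0, 0.2, 5.1]
width: 0.533
grip_force: 30.4
```

Emit:
play_rows:
  commands:
    - [0, 0, 0, 0, 0, 0]
    - [0, 0, 0, 0, 0, 0]
    - [0, 0, 0, 0, 0, 0]

```text
time: 23.7
tool_pos: [0.5831, 0.1532, 0.035]
tcp_rot: [-0.0, 3.14, 0.0]
wrist_force: [-0.1, -0.8, 5.6]
width: 0.532
grip_force: 30.5
```

Emit:
play_rows:
  commands:
    - [0, 0, -1, 0, 0, 0]
    - [0, 0, -2.5, 0, 0, 0]
    - [0, 0, -3, 0, 0, 0]
    - [0, 0, -2.5, 0, 0, 0]
    - [0, 0, -1, 0, 0, 0]

```text
time: 24.12
tool_pos: [0.5846, 0.1536, 0.1384]
tcp_rot: [-0.001, 3.136, 0.002]
wrist_force: [0.5, 0.6, 0.1]
width: 0.525
grip_force: 30.9
```

Emit:
play_rows:
  commands:
    - [-1.5, -3, 0, 0, 0, 0]
    - [-1.5, -3, 0, 0, 0, 0]
    - [-1.5, -3, 0, 0, 0, 0]
    - [-1.5, -3, 0, 0, 0, 0]
    - [-1.5, -3.1, 0, 0, 0, 0]

```text
time: 24.53
tool_pos: [0.657, 0.001, 0.133]
tcp_rot: [0.001, -3.14, -0.0]
wrist_force: [0.3, 1.4, -1.5]
width: 0.534
grip_force: 31.0
```

Emit:
play_rows:
  commands:
    - [-1.5, -3.1, 0, 0, 0, 0]
    - [0, 0, 0, 0, 0, 0]
    - [0, 0, 0, 0, 0, 0]
    - [0, 0, 0, 0, 0, 0]
    - [0, 0, 0, 0, 0, 0]

```text
time: 24.95
tool_pos: [0.6714, -0.0279, 0.1332]
tcp_rot: [0.002, -3.14, -0.001]
wrist_force: [-0.0, -0.1, -0.8]
width: 0.532
grip_force: 31.0
```

Run:
```python
from h import *
im=optics.read_camera("scene")[:,:,::-1]
cv2.imwrite("pics/g5.png",cv2.resize(im[120:340,160:400],None,fx=2.2,fy=2.2))
s=sensors.read_state();print(s["tool_pos"],s["q"],s["width"])
```

```text
[ 0.67150526 -0.02764086  0.13343427] [-7.83833678e-02  3.13763665e-01  1.68715857e+00  3.73415519e-04
  1.14191809e+00 -1.65082806e+00] 0.5315240983056277
```

View pics/g5.png

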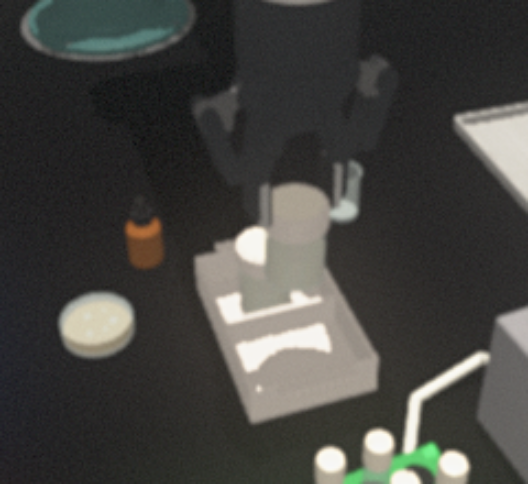

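Pot 2 stands in the near bay. Pot 1 is held over the far bay with the way down clear.

Emit:
play_rows:
  commands:
    - [-0.2, -0.1, 1.5, 0, 0, 0]
    - [0, 0, 2.5, 0, 0, 0]
    - [0, 0, 2.5, 0, 0, 0]
    - [0, 0, 1.5, 0, 0, 0]
    - [0, 0, 0.5, 0, 0, 0]

```text
time: 25.42
tool_pos: [0.6708, -0.0289, 0.0442]
tcp_rot: [0.002, -3.134, -0.001]
wrist_force: [-0.7, -0.6, -0.2]
width: 0.53
grip_force: 31.0
```

Emit:
play_rows:
  commands:
    - [0, 0, 0.1, 0, 0, 0]
    - [0, 0, 0.1, 0, 0, 0]
    - [0, 0, 0.1, 0, 0, 0]
    - [0, 0, 0.1, 0, 0, 0]
    - [0, 0, 0, 0, 0, 0]

```text
time: 25.83
tool_pos: [0.6754, -0.0301, 0.0463]
tcp_rot: [-0.0, 3.139, -0.0]
wrist_force: [-0.8, -0.2, 0.2]
width: 0.531
grip_force: 31.0
```

Emit:
play_rows:
  commands:
    - [0, 0, 0.1, 0, 0, 0]
    - [0, 0, 0.1, 0, 0, 0]
    - [0, 0, 0.1, 0, 0, 0]
    - [0, 0, 0, 0, 0, 0]
    - [0, 0, 0, 0, 0, 0]

```text
time: 26.25
tool_pos: [0.6742, -0.03, 0.0418]
tcp_rot: [0.0, -3.141, -0.0]
wrist_force: [0.5, -0.1, -0.3]
width: 0.529
grip_force: 31.0
```

Emit:
play_rows:
  commands:
    - [0, 0, 0.1, 0, 0, 0]
    - [0, 0, 0, 0, 0, 0]
    - [0, 0, 0, 0, 0, 0]
    - [0, 0, 0, 0, 0, 0]

```text
time: 26.58
tool_pos: [0.6743, -0.03, 0.0409]
tcp_rot: [0.0, -3.142, 0.0]
wrist_force: [-0.3, -0.2, -0.4]
width: 0.528
grip_force: 31.0
```

Emit:
play_rows:
  commands:
    - [0, 0, 0.1, 0, 0, 0]
    - [0, 0, 0, 0, 0, 0]
    - [0, 0, 0.1, 0, 0, 0]
    - [0, 0, 0, 0, 0, 0]
    - [0, 0, 0, 0, 0, 0]

```text
time: 27.0
tool_pos: [0.6745, -0.03, 0.0391]
tcp_rot: [-0.0, 3.141, -0.0]
wrist_force: [-0.4, -0.5, 0.3]
width: 0.529
grip_force: 31.0
```

Emit:
play_rows:
  commands:
    - [0, 0, 0.05, 0, 0, 0]
    - [0, 0, 0, 0, 0, 0]
    - [0, 0, 0, 0, 0, 0]

```text
time: 27.25
tool_pos: [0.6747, -0.03, 0.0391]
tcp_rot: [-0.0, 3.141, -0.0]
wrist_force: [-0.4, 0.1, 3.0]
width: 0.527
grip_force: 31.3
```

Emit:
play_rows:
  commands:
    - [0, 0, 0, 0, 0, 0]
    - [0, 0, 0, 0, 0, 0]
    - [0, 0, 0, 0, 0, 0]
    - [0, 0, 0, 0, 0, 0]
  grip: 0.2

```text
time: 27.58
tool_pos: [0.674, -0.0299, 0.0381]
tcp_rot: [0.0, -3.141, -0.0]
wrist_force: [-1.0, 0.4, -0.5]
width: 0.802
grip_force: 0.0
```

Emit:
play_rows:
  commands:
    - [0, 0, -1, 0, 0, 0]
    - [0, 0, -2.5, 0, 0, 0]
    - [0, 0, -3, 0, 0, 0]
    - [0, 0, -2.5, 0, 0, 0]
    - [0, 0, -1, 0, 0, 0]

```text
time: 28.0
tool_pos: [0.6772, -0.0302, 0.1441]
tcp_rot: [-0.0, 3.134, -0.001]
wrist_force: [1.1, 0.4, 1.2]
width: 0.799
grip_force: 0.0
```

Emit:
play_rows:
  commands:
    - [2, -2.6, 0, 0, 0, 0]
    - [2.1, -2.7, 0, 0, 0, 0]
    - [2.1, -2.7, 0, 0, 0, 0]
    - [2.1, -2.7, 0, 0, 0, 0]
    - [2.1, -2.6, 0, 0, 0, 0]
  grip: 0

```text
time: 28.42
tool_pos: [0.569, -0.1639, 0.1382]
tcp_rot: [0.001, -3.141, -0.0]
wrist_force: [0.4, -0.1, 0.6]
width: 0.999
grip_force: 0.0
```

Emit:
play_rows:
  commands:
    - [0, 0, 0, 0, 0, 0.12]
    - [0, 0, 0, 0, 0, 0.12]
    - [0, 0, 0, 0, 0, 0.12]
    - [0, 0, 0, 0, 0, 0.12]
    - [0, 0, 0, 0, 0, 0.12]

```text
time: 28.83
tool_pos: [0.5699, -0.1631, 0.1381]
tcp_rot: [-0.937, -2.998, -0.0]
wrist_force: [-0.2, -0.8, -1.0]
width: 1.001
grip_force: 0.0
```

Emit:
play_rows:
  commands:
    - [0, 0, 0, 0, 0, 0.12]
    - [0, 0, 0, 0, 0, 0.12]
    - [0, 0, 0, 0, 0, 0.12]
    - [0, 0, 0, 0, 0, 0.12]
    - [0, 0, 0, 0, 0, 0.12]

```text
time: 29.25
tool_pos: [0.5699, -0.1629, 0.1381]
tcp_rot: [-1.781, -2.587, 0.0]
wrist_force: [0.1, -0.5, -0.5]
width: 1.0
grip_force: 0.0
```

Emit:
play_rows:
  commands:
    - [0, 0, 0, 0, 0, 0.12]
    - [0, 0, 0, 0, 0, 0.12]
    - [0, 0, 0, 0, 0, 0.12]
    - [0, 0, 0, 0, 0, 0.01]
    - [0, 0, 0, 0, 0, 0]

```text
time: 29.67
tool_pos: [0.5701, -0.1629, 0.1382]
tcp_rot: [-2.217, -2.225, 0.0]
wrist_force: [0.3, 0.2, 0.3]
width: 1.001
grip_force: 0.0
```

Emit:
play_rows:
  commands:
    - [0, 0, 2, 0, 0, 0]
    - [0, 0, 2, 0, 0, 0]
    - [0, 0, 0, 0, 0, 0]
    - [0, 0, 0, 0, 0, 0]
    - [0, 0, 0, 0, 0, 0]

```text
time: 30.08
tool_pos: [0.5707, -0.1631, 0.0991]
tcp_rot: [2.219, 2.224, 0.0]
wrist_force: [0.8, -0.4, -0.2]
width: 0.996
grip_force: 0.0
```

Run:
```python
from h import *
im=optics.read_camera("scene")[:,:,::-1]
cv2.imwrite("pics/g6.png",cv2.resize(im[120:340,120:360],None,fx=2.2,fy=2.2))
s=sensors.read_state();print(s["tool_pos"],s["q"],s["width"],Ro.from_rotvec(s["tcp_rot"]).as_matrix().round(3).tolist())
```

```text
[ 0.57125549 -0.1633053   0.09970843] [-3.20334222e-01  2.04474234e-01  1.89219684e+00 -5.94563588e-05
  1.04312810e+00 -3.22325862e-01] 1.0021679047064698 [[-0.002, 1.0, 0.002], [1.0, 0.002, -0.001], [-0.001, 0.002, -1.0]]
```

View pics/g6.png

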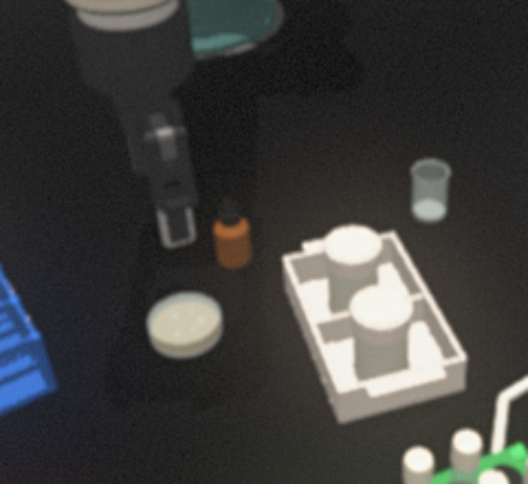

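Both pots stand upright, each in its own bay. The gripper is turned so its fingers close along x, and it is over the dish.

Emit:
play_rows:
  commands:
    - [0, 0, 1.5, 0, 0, 0]
    - [0, 0, 2.5, 0, 0, 0]
    - [0, 0, 2.2, 0, 0, 0]
    - [0, 0, 1, 0, 0, 0]
    - [0, 0, 0.4, 0, 0, 0]

```text
time: 30.55
tool_pos: [0.5695, -0.1627, 0.0214]
tcp_rot: [-2.218, -2.222, 0.002]
wrist_force: [-0.5, 0.1, -0.7]
width: 0.999
grip_force: 0.0
```

Emit:
play_rows:
  commands:
    - [0, 0, 0.4, 0, 0, 0]
    - [0, 0, 0.4, 0, 0, 0]
    - [0, 0, 0.4, 0, 0, 0]
    - [0, 0, 0.3, 0, 0, 0]
    - [0, 0, 0, 0, 0, 0]

```text
time: 30.97
tool_pos: [0.5704, -0.163, 0.0074]
tcp_rot: [2.22, 2.223, 0.0]
wrist_force: [0.1, -0.8, 0.0]
width: 1.002
grip_force: 0.0
```

Emit:
play_rows:
  commands:
    - [0, 0, 0.2, 0, 0, 0]
    - [0, 0, 0.1, 0, 0, 0]
    - [0, 0, 0.1, 0, 0, 0]
    - [0, 0, 0, 0, 0, 0]
    - [0, 0, 0, 0, 0, 0]

```text
time: 31.38
tool_pos: [0.5704, -0.163, 0.0035]
tcp_rot: [-2.22, -2.223, -0.0]
wrist_force: [-0.1, -0.4, -0.2]
width: 0.998
grip_force: 0.0
```

Emit:
play_rows:
  commands:
    - [0, 0, 0.2, 0, 0, 0]
    - [0, 0, 0.2, 0, 0, 0]
    - [0, 0, 0.1, 0, 0, 0]
    - [0, 0, 0, 0, 0, 0]
    - [0, 0, 0, 0, 0, 0]

```text
time: 31.8
tool_pos: [0.5702, -0.163, -0.0017]
tcp_rot: [-2.22, -2.222, 0.0]
wrist_force: [0.5, -0.2, 0.5]
width: 1.004
grip_force: 0.0
```

Emit:
play_rows:
  commands:
    - [0, 0, 0, 0, 0, 0]
    - [0, 0, 0, 0, 0, 0]
    - [0, 0, 0, 0, 0, 0]
    - [0, 0, 0, 0, 0, 0]
    - [0, 0, 0, 0, 0, 0]
  grip: 1
  force: 30

```text
time: 32.22
tool_pos: [0.5704, -0.163, -0.0014]
tcp_rot: [2.22, 2.222, 0.0]
wrist_force: [0.3, 0.2, 0.2]
width: 0.302
grip_force: 0.0
```

Emit:
play_rows:
  commands:
    - [0, 0, 0, 0, 0, 0]
    - [0, 0, 0, 0, 0, 0]
    - [0, 0, 0, 0, 0, 0]

```text
time: 32.47
tool_pos: [0.5704, -0.163, -0.0015]
tcp_rot: [-2.22, -2.223, 0.0]
wrist_force: [0.1, 0.9, 0.4]
width: 0.001
grip_force: 0.0
```

Run:
```python
from h import *
im=optics.read_camera("scene")[:,:,::-1]; b=optics.read_camera("top")[:,:,::-1]
a=cv2.resize(im[150:330,110:290],None,fx=2.2,fy=2.2);b=cv2.resize(b[140:320,290:470],None,fx=2.2,fy=2.2)
cv2.imwrite("pics/g7.png",np.hstack([a,b]))
s=sensors.read_state();print(s["tool_pos"],s["width"],s["wrist_force"])
```

```text
[ 0.5703872  -0.16299723 -0.00151009] -0.0029178110560886426 [-1.11094011  0.64360348 -0.43985078]
```

View pics/g7.png

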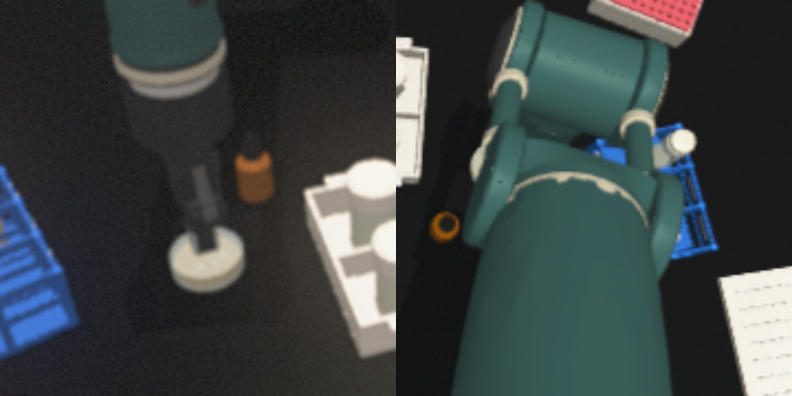

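The fingers shut on nothing. The picture shows their tips at the dish's top face, so the real tips sit higher than I assumed. I'll work out the tip height from the earlier view g6, where the near finger tip is at about pixel (201,232).

Run:
```python
from h import *
for x in(.613,.62,.628):
  print(x,[(z,proj("scene",[x,-.163,z]).round(1).tolist()) for z in(.10,.113,.12,.13,.14)])
print([(z,proj("scene",[.5704,-.163,z]).round(1).tolist()) for z in(-.0015,.008,.016,.02,.025)])
```

```text
0.613 [(0.1, [203.2, 243.9]), (0.113, [202.1, 237.9]), (0.12, [201.5, 234.6]), (0.13, [200.7, 229.8]), (0.14, [199.9, 224.9])]
0.62 [(0.1, [204.3, 246.6]), (0.113, [203.2, 240.5]), (0.12, [202.6, 237.2]), (0.13, [201.8, 232.4]), (0.14, [201.0, 227.5])]
0.628 [(0.1, [205.5, 249.7]), (0.113, [204.5, 243.6]), (0.12, [203.9, 240.3]), (0.13, [203.1, 235.4]), (0.14, [202.3, 230.5])]
[(-0.0015, [204.5, 270.8]), (0.008, [203.9, 267.1]), (0.016, [203.3, 264.0]), (0.02, [203.0, 262.4]), (0.025, [202.6, 260.5])]
```

Emit:
play_rows:
  commands:
    - [0, 0, -1, 0, 0, 0]
    - [0, 0, -1.5, 0, 0, 0]
    - [0, 0, 0, 0, 0, 0]

```text
time: 32.82
tool_pos: [0.5728, -0.1638, 0.0267]
tcp_rot: [2.217, 2.219, 0.004]
wrist_force: [0.9, 0.1, 1.1]
width: 0.003
grip_force: 0.0
```

Emit:
play_rows:
  commands:
    - [0, 0, 0, 0, 0, 0]
    - [0, 0, 0, 0, 0, 0]
    - [0, 0, 0, 0, 0, 0]
    - [0, 0, 0, 0, 0, 0]
    - [0, 0, 0, 0, 0, 0]
  grip: 0

```text
time: 33.23
tool_pos: [0.5698, -0.1628, 0.0228]
tcp_rot: [-2.219, -2.222, 0.001]
wrist_force: [0.2, -0.2, 0.7]
width: 0.706
grip_force: 0.0
```

Emit:
play_rows:
  commands:
    - [0, 0, 0.6, 0, 0, 0]
    - [0, 0, 0.8, 0, 0, 0]
    - [0, 0, 0.8, 0, 0, 0]
    - [0, 0, 0.6, 0, 0, 0]
    - [0, 0, 0, 0, 0, 0]

```text
time: 33.65
tool_pos: [0.5684, -0.1624, -0.007]
tcp_rot: [-2.218, -2.22, 0.003]
wrist_force: [0.5, 0.6, -0.1]
width: 0.999
grip_force: 0.0
```

Emit:
play_rows:
  commands:
    - [0, 0, 0.2, 0, 0, 0]
    - [0, 0, 0.2, 0, 0, 0]
    - [0, 0, 0.2, 0, 0, 0]
    - [0, 0, 0, 0, 0, 0]
    - [0, 0, 0, 0, 0, 0]

```text
time: 34.07
tool_pos: [0.5705, -0.163, -0.0104]
tcp_rot: [2.22, 2.222, 0.0]
wrist_force: [0.5, 0.1, -0.4]
width: 0.999
grip_force: 0.0
```

Run:
```python
from h import *
im=optics.read_camera("scene")[:,:,::-1]
cv2.imwrite("pics/g8.png",cv2.resize(im[190:310,140:270],None,fx=4,fy=4))
s=sensors.read_state();print(s["tool_pos"],s["width"],s["wrist_force"])
```

```text
[ 0.57060353 -0.16306076 -0.01027258] 0.9978182174384592 [ 0.05409093 -0.16870378  0.03705949]
```

View pics/g8.png

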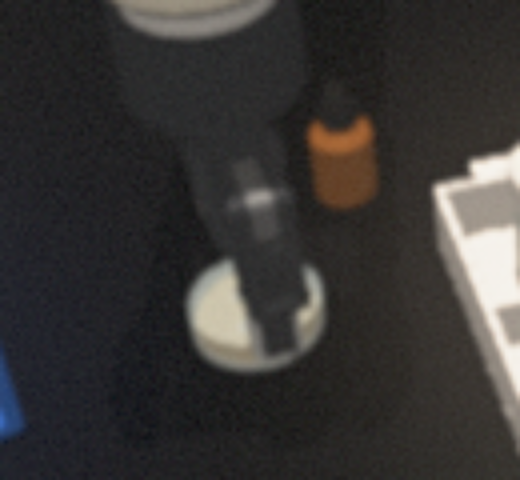

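The near finger's end shows at about (209,278), roughly 2 to 3 cm above the bench. I'll keep lowering in small steps and watch the force.

Emit:
play_rows:
  commands:
    - [0, 0, 0.1, 0, 0, 0]
    - [0, 0, 0.1, 0, 0, 0]
    - [0, 0, 0.1, 0, 0, 0]
    - [0, 0, 0, 0, 0, 0]

```text
time: 34.45
tool_pos: [0.5702, -0.1629, -0.0137]
tcp_rot: [-2.22, -2.222, 0.0]
wrist_force: [-0.2, -1.3, 0.0]
width: 1.004
grip_force: 0.0
```

Emit:
play_rows:
  commands:
    - [0, 0, 0.1, 0, 0, 0]
    - [0, 0, 0.1, 0, 0, 0]
    - [0, 0, 0, 0, 0, 0]

```text
time: 34.7
tool_pos: [0.5702, -0.1629, -0.0158]
tcp_rot: [-2.22, -2.222, 0.0]
wrist_force: [0.5, -0.3, -0.1]
width: 1.004
grip_force: 0.0
```

Emit:
play_rows:
  commands:
    - [0, 0, 0.1, 0, 0, 0]
    - [0, 0, 0.1, 0, 0, 0]
    - [0, 0, 0, 0, 0, 0]

```text
time: 34.95
tool_pos: [0.5702, -0.163, -0.0178]
tcp_rot: [-2.22, -2.222, 0.0]
wrist_force: [0.1, -0.6, 0.0]
width: 1.0
grip_force: 0.0
```

Emit:
play_rows:
  commands:
    - [0, 0, 0, 0, 0, 0]
    - [0, 0, 0, 0, 0, 0]
  grip: 0.25
  force: 25

```text
time: 35.12
tool_pos: [0.5704, -0.163, -0.0175]
tcp_rot: [2.22, 2.223, -0.0]
wrist_force: [-0.3, -0.3, -0.2]
width: 0.755
grip_force: 0.0
```

Emit:
play_rows:
  commands:
    - [0, 0, 0, 0, 0, 0]
    - [0, 0, 0, 0, 0, 0]
  grip: 0.36

```text
time: 35.28
tool_pos: [0.5707, -0.1631, -0.0171]
tcp_rot: [2.22, 2.222, 0.0]
wrist_force: [-1.1, 0.2, 2.5]
width: 0.692
grip_force: 27.0
```

Emit:
play_rows:
  commands:
    - [0, 0, 0, 0, 0, 0]
    - [0, 0, 0, 0, 0, 0]
    - [0, 0, 0, 0, 0, 0]
    - [0, 0, -0.5, 0, 0, 0]
    - [0, 0, -1, 0, 0, 0]
  grip: 1
  force: 30

```text
time: 35.7
tool_pos: [0.5686, -0.1624, -0.0038]
tcp_rot: [-2.218, -2.22, 0.003]
wrist_force: [-0.7, 0.6, -0.8]
width: 0.683
grip_force: 32.2
```

Emit:
play_rows:
  commands:
    - [0, 0, -2.5, 0, 0, 0]
    - [0, 0, -3, 0, 0, 0]
    - [0, 0, -3, 0, 0, 0]
    - [0, 0, -2, 0, 0, 0]
    - [0, 0, 0, 0, 0, 0]

```text
time: 36.12
tool_pos: [0.5745, -0.1643, 0.1091]
tcp_rot: [2.214, 2.216, 0.007]
wrist_force: [0.5, -1.2, -0.9]
width: 0.685
grip_force: 32.4
```

Run:
```python
from h import *
im=optics.read_camera("scene")[:,:,::-1]
cv2.imwrite("pics/g9.png",cv2.resize(im[150:310,120:300],None,fx=3,fy=3))
s=sensors.read_state();print(s["tool_pos"],s["width"],s["wrist_force"],s["grip_force"])
```

```text
[ 0.5729879  -0.16386842  0.10645772] 0.6844035136301856 [ 0.67469639 -0.42584748 -0.84968955] 32.37047731876373
```

View pics/g9.png

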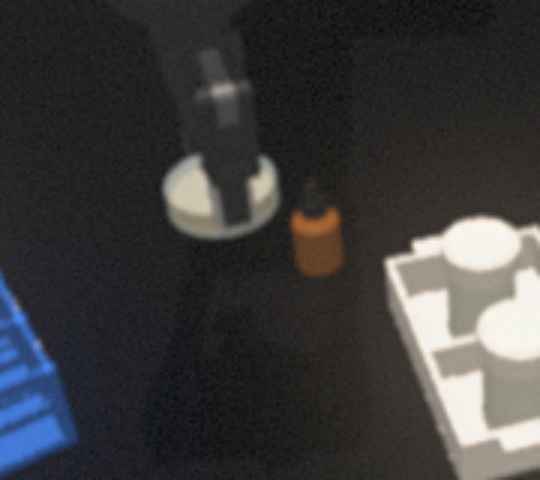

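The dish is held level between the fingers. I'll carry it to the tray: 48.4 cm along tool x (world +y) and −6.2 cm along tool y.

Emit:
play_rows:
  commands:
    - [2, -0.3, 0, 0, 0, 0]
    - [3.5, -0.5, 0, 0, 0, 0]
    - [3.5, -0.5, 0, 0, 0, 0]
    - [3.5, -0.5, 0, 0, 0, 0]
    - [3.5, -0.5, 0, 0, 0, 0]

```text
time: 36.58
tool_pos: [0.5453, -0.0017, 0.1008]
tcp_rot: [-2.22, -2.22, 0.003]
wrist_force: [0.7, -0.4, -0.2]
width: 0.68
grip_force: 32.4
```

Emit:
play_rows:
  commands:
    - [3.5, -0.5, 0, 0, 0, 0]
    - [3.5, -0.5, 0, 0, 0, 0]
    - [3.5, -0.5, 0, 0, 0, 0]
    - [3.5, -0.5, 0, 0, 0, 0]
    - [3.5, -0.5, 0, 0, 0, 0]

```text
time: 37.0
tool_pos: [0.5201, 0.1732, 0.1009]
tcp_rot: [-2.219, -2.222, 0.004]
wrist_force: [0.8, 0.2, -0.5]
width: 0.683
grip_force: 32.4
```

Emit:
play_rows:
  commands:
    - [3.5, -0.5, 0, 0, 0, 0]
    - [3.5, -0.4, 0, 0, 0, 0]
    - [3.5, -0.4, 0, 0, 0, 0]
    - [3, -0.3, 0, 0, 0, 0]
    - [1.4, -0.1, 0, 0, 0, 0]

```text
time: 37.42
tool_pos: [0.503, 0.3239, 0.1009]
tcp_rot: [-2.217, -2.224, 0.002]
wrist_force: [0.1, -0.9, -0.6]
width: 0.684
grip_force: 32.4
```

Emit:
play_rows:
  commands:
    - [0, 0, 0, 0, 0, 0]
    - [0, 0, 0, 0, 0, 0]
    - [0, 0, 0, 0, 0, 0]
    - [0, 0, 0, 0, 0, 0]

```text
time: 37.75
tool_pos: [0.5047, 0.3192, 0.1018]
tcp_rot: [2.222, 2.221, -0.002]
wrist_force: [-0.7, -0.6, -0.5]
width: 0.689
grip_force: 32.4
```

Emit:
play_rows:
  commands:
    - [0, 0.5, 1.5, 0, 0, 0]
    - [0, 0, 3, 0, 0, 0]
    - [0, 0, 3, 0, 0, 0]
    - [0, 0, 2, 0, 0, 0]
    - [0, 0, 0.8, 0, 0, 0]

```text
time: 38.17
tool_pos: [0.5074, 0.3178, -0.0043]
tcp_rot: [-2.221, -2.219, 0.01]
wrist_force: [0.0, -0.5, -0.9]
width: 0.688
grip_force: 32.4
```

Emit:
play_rows:
  commands:
    - [0, 0, 0.1, 0, 0, 0]
    - [0, 0, 0.1, 0, 0, 0]
    - [0, 0, 0.1, 0, 0, 0]
    - [0, 0, 0, 0, 0, 0]
    - [0, 0, 0, 0, 0, 0]

```text
time: 38.58
tool_pos: [0.5112, 0.3216, -0.0018]
tcp_rot: [2.22, 2.222, 0.004]
wrist_force: [0.5, -0.2, -1.1]
width: 0.686
grip_force: 32.4
```

Emit:
play_rows:
  commands:
    - [0, 0, 0.1, 0, 0, 0]
    - [0, 0, 0.1, 0, 0, 0]
    - [0, 0, 0.1, 0, 0, 0]
    - [0, 0, 0, 0, 0, 0]
    - [0, 0, 0, 0, 0, 0]

```text
time: 39.0
tool_pos: [0.5097, 0.3209, -0.0066]
tcp_rot: [-2.22, -2.223, 0.0]
wrist_force: [0.1, 0.2, 0.0]
width: 0.683
grip_force: 32.4
```

Emit:
play_rows:
  commands:
    - [0, 0, 0.1, 0, 0, 0]
    - [0, 0, 0.1, 0, 0, 0]
    - [0, 0, 0, 0, 0, 0]
    - [0, 0, 0, 0, 0, 0]

```text
time: 39.33
tool_pos: [0.5097, 0.3209, -0.0087]
tcp_rot: [-2.22, -2.223, 0.001]
wrist_force: [-0.4, -0.9, -1.1]
width: 0.684
grip_force: 32.4
```

Emit:
play_rows:
  commands:
    - [0, 0, 0.1, 0, 0, 0]
    - [0, 0, 0.1, 0, 0, 0]
    - [0, 0, 0.1, 0, 0, 0]
    - [0, 0, 0, 0, 0, 0]
    - [0, 0, 0, 0, 0, 0]

```text
time: 39.75
tool_pos: [0.5098, 0.3209, -0.0117]
tcp_rot: [-2.22, -2.222, 0.0]
wrist_force: [-0.1, 0.3, -0.1]
width: 0.684
grip_force: 32.4
```

Emit:
play_rows:
  commands:
    - [0, 0, 0.1, 0, 0, 0]
    - [0, 0, 0.1, 0, 0, 0]
    - [0, 0, 0, 0, 0, 0]
    - [0, 0, 0, 0, 0, 0]

```text
time: 40.08
tool_pos: [0.5098, 0.3209, -0.0136]
tcp_rot: [-2.22, -2.223, 0.0]
wrist_force: [-0.4, -0.2, -0.4]
width: 0.682
grip_force: 32.4
```

Emit:
play_rows:
  commands:
    - [0, 0, 0.1, 0, 0, 0]
    - [0, 0, 0, 0, 0, 0]
    - [0, 0, 0, 0, 0, 0]

```text
time: 40.33
tool_pos: [0.5101, 0.321, -0.014]
tcp_rot: [2.22, 2.222, 0.0]
wrist_force: [-1.5, -1.8, 3.9]
width: 0.683
grip_force: 32.7
```

The dish has touched down at the expected height. I'll release it, lift straight up, move clear and check.

Emit:
play_rows:
  commands:
    - [0, 0, 0, 0, 0, 0]
    - [0, 0, 0, 0, 0, 0]
    - [0, 0, 0, 0, 0, 0]
    - [0, 0, 0, 0, 0, 0]
    - [0, 0, 0, 0, 0, 0]
  grip: 0.1

```text
time: 40.75
tool_pos: [0.5098, 0.3209, -0.0147]
tcp_rot: [-2.22, -2.223, 0.0]
wrist_force: [-0.2, 0.5, -0.2]
width: 0.902
grip_force: 0.0
```

Emit:
play_rows:
  commands:
    - [0, 0, -1, 0, 0, 0]
    - [0, 0, -2, 0, 0, 0]
    - [0, 0, -3.5, 0, 0, 0]
    - [0, 0, -3.5, 0, 0, 0]
    - [0, 0, -3.5, 0, 0, 0]

```text
time: 41.17
tool_pos: [0.5094, 0.3207, 0.1222]
tcp_rot: [-2.22, -2.222, 0.001]
wrist_force: [0.9, 0.1, 0.6]
width: 0.899
grip_force: 0.0
```

Emit:
play_rows:
  commands:
    - [0, 0, -3.5, 0, 0, 0]
    - [0, 0, -3.5, 0, 0, 0]
    - [3, -2.5, 0, 0, 0, 0]
    - [3, -2.5, 0, 0, 0, 0]
    - [3, -2.5, 0, 0, 0, 0]

```text
time: 41.58
tool_pos: [0.4351, 0.4118, 0.1931]
tcp_rot: [2.223, 2.22, 0.006]
wrist_force: [1.3, 0.5, -0.9]
width: 0.897
grip_force: 0.0
```

Emit:
play_rows:
  commands:
    - [3, -2.5, 0, 0, 0, 0]
    - [3, -2.5, 0, 0, 0, 0]
    - [3, -2.5, 0, 0, 0, 0]
    - [3, -2.5, 0, 0, 0, 0]
    - [0, 0, 0, 0, 0, 0]

```text
time: 42.0
tool_pos: [0.3299, 0.5357, 0.1915]
tcp_rot: [-2.212, -2.226, -0.002]
wrist_force: [0.3, 0.1, -0.1]
width: 0.895
grip_force: 0.0
```

Emit:
play_rows:
  commands:
    - [0, 0, 0, 0, 0, 0]
    - [0, 0, 0, 0, 0, 0]
    - [0, 0, 0, 0, 0, 0]
    - [0, 0, 0, 0, 0, 0]

```text
time: 42.33
tool_pos: [0.3358, 0.5297, 0.1906]
tcp_rot: [2.222, 2.22, -0.0]
wrist_force: [0.6, -0.5, -0.4]
width: 0.901
grip_force: 0.0
```

Run:
```python
from h import *
ims=[optics.read_camera(n)[:,:,::-1] for n in("scene","top")]
a=cv2.resize(ims[0][120:330,40:460],(798,399));b=cv2.resize(ims[1][170:290,110:450],(798,200),interpolation=cv2.INTER_AREA)
cv2.imwrite("pics/end.png",np.vstack([a,b]))
s=sensors.read_state();print(s["tool_pos"],s["time"],s["width"])
```

```text
[0.33572082 0.52978928 0.1905919 ] 42.4333 0.8994577972667748
```

View pics/end.png

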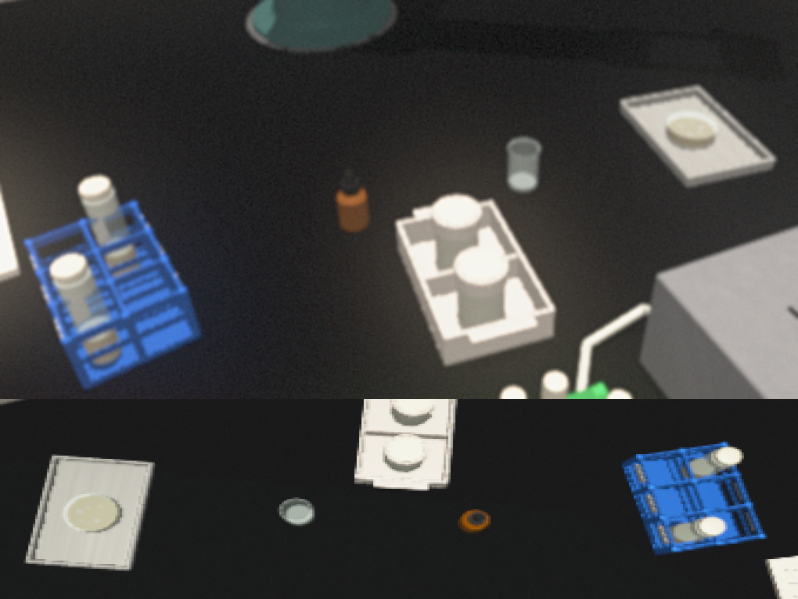

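The final views show both vials upright in separate wells, each pot in its own bay, and the dish flat in the tray. The beaker and dropper stand where they started, so I'm handing in.

```bash
python3 -c "
from workcell import order
print(order.finish_job())"
```

```text
the job is handed in; nothing more can be done
None
```

I sorted all five samples and handed the job in after about 42 s: two vials in separate rack wells, two pots in separate tote bays, and the dish flat in the tray (its first grasp missed without shifting it), with the beaker and dropper bottle left alone.

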